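Slide the shelf board home and turn the catch over it

TASK

On the low rack, push the pale wooden shelf board along its rails with a fingertip until you feel it drop into the locating notches and lie flat on the rails. Then push the red turn catch round until it stands fully across the board. Do not lift the board off the rack, and leave the red tin, the sanding block and the wood offcut where they are.

Things in the scene. Friction and masses are not known exactly. Their poses are not given: they have to be found in the camera images.
- rack: Low rack, fixed: grey base 12 mm thick, x -198 to 112, y -80 to 120 mm; two aluminium rails at y = +-45 mm (18 wide), x -188 to 102, tops 42 mm up, open space between them; dark guide strips at y = +-62 to +-70 mm, tops 56 mm up. Origin on the worktop below the board's home, z up, x along the rails: the board is pushed towards +x.
- home (a point): Where the board's origin lies when it is home: x = y = 0 of the rack, 42 mm up. Two notches 10 mm deep cross the rails, at x = -50 mm (16 mm long) and x = +50 mm (32 mm long) of the rack. There is no end stop beyond them. Axes as the rack's.
- board: Pale wooden board, 140 (x) x 120 (y) x 15 mm, about 0.4 kg, loose; origin mid-underside, axes as the rack's. Two 8 mm cleats below (x = -50, 10 mm long; +50, 26 mm long) slide on the rails: underside 50, top 65 mm up. It starts 70 to 110 mm short of home. There both cleats drop in together (3 mm play): underside 42, top 57 mm up.
- board_back (a point): Middle of the board's rear edge face (facing -x of the rack), half-way up its thickness: the place to push, 70 mm behind the board's origin and 7.5 mm above it. Sliding takes 1 to 5 N; once the board has dropped, the notch walls stop it and the push rises steeply.
- catch_tab (a point): Top of the upright red tab near the free end of the catch, 97 mm above the worktop and 56 mm from the pivot. The tab is 14 x 14 mm and rises from 72 to 97 mm above the worktop. To close the catch, push the tab on its side that faces the rack's +y (outwards, away from the board) and follow its arc.
- catch (a joint): Angle of the red turn catch: bar 78 x 16 x 12 mm, 60 to 72 mm up, on an upright pivot (18 mm post) at x = 0, y = +95 mm of the rack. 0: points along the rack's +x, beside the board; grows clockwise seen from above; at the stop, 1.57, it points along -y, across the board. Stays where left, about 1 N at the tab moves it. Passes over the board only once that has dropped.
- small_tin: Red tin, 66 mm across, 46 mm high, standing loose beside the rack; origin at the centre of its underside. Leave alone.
- sanding_block: Brown sanding block, 63 x 111 x 32 mm, loose beside the rack; origin at the centre of its underside. Leave alone.
- wood_offcut: Wood offcut, 45 x 140 x 19 mm, loose, beyond the far end of the rails; origin at the centre of its underside. Leave alone.
Not all that is in view belongs to the job. Several things have the shape of the board; the one meant has the colours described above.

How it is judged:
By the outcome, as a careful person would: the job done as asked, in the order asked, and still so for the second after the job is handed in, with the robot touching nothing.
It also fails if it takes over 43 s, if anything falls off the work surface, if the arm or the gripper's body presses on something with over 40 N, if the wrist force passes 120 N, or if a joint passes its speed limit or range.

ROBOT

A 6-joint arm with a two-finger parallel gripper is mounted at the origin on a cart in front of the work surface, level with it; the furniture and walls round the work are solid. World frame = base frame: x ahead of the robot, y to its left, z up, the work surface at z = 0. Lengths are in m, angles in rad, forces in N, time in s.
With the tool pointing down it reaches from about 0.375 to 0.9 m from the base axis. Payload 3.1 kg.
Tool frame: the origin (TCP) lies at the very end of the fingers, on their centre line; the grasp point (between the pads) lies 19 mm behind it; z points along the fingers, y is the direction in which the jaws open and shut (so a half turn about z gives the same grasp; the last joint's range is limited). The gripper opens to 87 mm and grips with 3 to 60 N. Pads are 19 mm wide; open, the fingers measure 117 mm over their backs; the gripper's body (75 mm by 190 mm) begins 51 mm behind the grasp point.
Start: joints at [1.121, 0.527, 1.433, -0, 1.181, -0.178], TCP at [0.168, 0.602, 0.223] pointing down, gripper open.
Joint ranges: [-3.08, 3.08], [-0.75, 2.2], [0.22, 2.44], [-1.43, 4.57], [0, 2.65], [-2.85, 2.85]. Speed limits (rad/s): [2.79, 2.79, 3.14, 3.14, 3.14, 3.14].

INTERFACE

Orientations are given as a unit quaternion [x, y, z, w].
In Python, from rig import robot gives the robot as it stands. The module is installed in compiled form; this text tells all that it offers.
- The arm moves only by the tool carry_out, never from a script. Its argument "series" is a list of rows, each a list of 7 numbers: the shift along the tool's x, y, z in mm, then the turn, a rotation vector about the tool's x, y, z in degrees, then the gripper command: -1 is shut, 1 is fully open, values between are in proportion. In form: [[tx, ty, tz, rx, ry, rz, claw], ...]. A call has 1 to 8 rows; each row is the pose to reach, as a shift and turn from the pose measured when the call began, along the tool's axes at that moment; what a row does not reach only later rows make up. A row lasts 1/8 s, in which the tool goes at most 62.5 mm and 10.7 degrees, less where a joint would pass 70% of its speed; a pose out of reach is approached as far as the arm can. A call with a gripper value outside its range is refused whole. The fingers move at their own pace and stop on an object; "force" is the grip in N (left out, the last holds). Time passes only in rows, so rows that repeat a pose let the fingers close. It gives the time, the measured TCP pose, the force and the opening at its end, in the units of the state.
- robot.get_obs(): the state, without advancing time (a new reading comes with each control period).
- robot.camera(name): name is "side" or "top"; returns a dict with "pixels" (384x512x3 uint8, red, green, blue), "fx", "fy", "cx", "cy" (pixels), "position" and "attitude" of the camera in the world. Camera axes: x right, y down, z forward; pixel columns grow to the right and rows downward; lengths in m; the calibration is good to about 2 mm. A picture is of the moment at which its call begins. There is no depth.
- robot.hand_in(): hands the job in, once; it reports no verdict.
The state is a dict: "time": time; "q": joint angles; "joint_velocities": joint speeds; "joint_torque": joint torques, N m; "position": TCP position; "tool_rot": TCP orientation; "ft_force": force on the tool from outside, world axes, zero at the start; "moment": the same for the moment, N m; "grip_width": finger opening in m.
Only numpy, scipy, OpenCV 4.12 (cv2) and the standard library are available. Lean on these libraries where they do the work, as an engineer would, in place of code of your own. Each camera call takes 0.05 s, during which the arm holds its last target.

## Working session

There is one attempt and no reset: what is moved stays moved. The work goes in short steps, Python scripts to look and compute and a tool call to move; the robot and the scene stay as the last step left them, time stands still between calls to the robot, and variables do not carry over. Pictures are saved under pics/ and viewed, and the job is handed in when it is done.

Besides the shell and the picture viewer there is one more tool, called after "Request:" in YAML: its name, and indented under it one key for each argument. carry_out: Moves the arm, as the interface text tells. Its arguments: {"type":"object","properties":{"series":{"type":"array"},"force":{"type":"number"}},"required":["series"]}

```bash
mkdir -p pics
python3 - <<'E'
from rig import robot
import cv2,pickle
o=robot.get_obs();print(o)
d={}
for n in("top","side"):
    c=robot.camera(n);d[n]=c
    cv2.imwrite(f"pics/{n}0.png",cv2.resize(c["pixels"][:,:,::-1],(768,576)))
    print(n,{k:v for k,v in c.items() if k!="pixels"})
pickle.dump(d,open("c0.pkl","wb"))
E
```

```text
{'time': 0.0, 'q': array([ 1.12049503e+00,  5.28482352e-01,  1.43389901e+00, -1.28109205e-05,
        1.18139047e+00, -1.78495194e-01]), 'joint_velocities': array([-0.00154775,  0.00026527,  0.00111122,  0.00224905,  0.00052627,
       -0.00107678]), 'joint_torque': array([ 9.95518967e-04, -4.40037167e+01, -1.76589149e+01,  6.33549783e-02,
        5.83472766e-02, -1.29342466e-04]), 'position': array([0.16744344, 0.60139303, 0.22156274]), 'tool_rot': array([ 1.35482597e-01,  9.90779127e-01, -1.03800837e-03, -3.31315070e-04]), 'ft_force': array([-0.72044721, -0.41502025,  0.33128989]), 'moment': array([-0.01493944, -0.04045087, -0.04006741]), 'grip_width': 0.08714990119011408}
top {'fx': 430.74682168200866, 'fy': 430.74682168200866, 'cx': 258.25488590043943, 'cy': 192.91927645751701, 'position': array([0.56658201, 0.04216118, 0.98734105]), 'attitude': array([-0.69979626,  0.71375319, -0.01994806,  0.02106305])}
side {'fx': 403.5159041437709, 'fy': 403.5159041437709, 'cx': 251.13105288015743, 'cy': 181.04592355643362, 'position': array([ 0.21810658, -0.60736715,  0.4724688 ]), 'attitude': array([ 0.82888872, -0.23062626,  0.14778795, -0.48776402])}
```

View pics/top0.png

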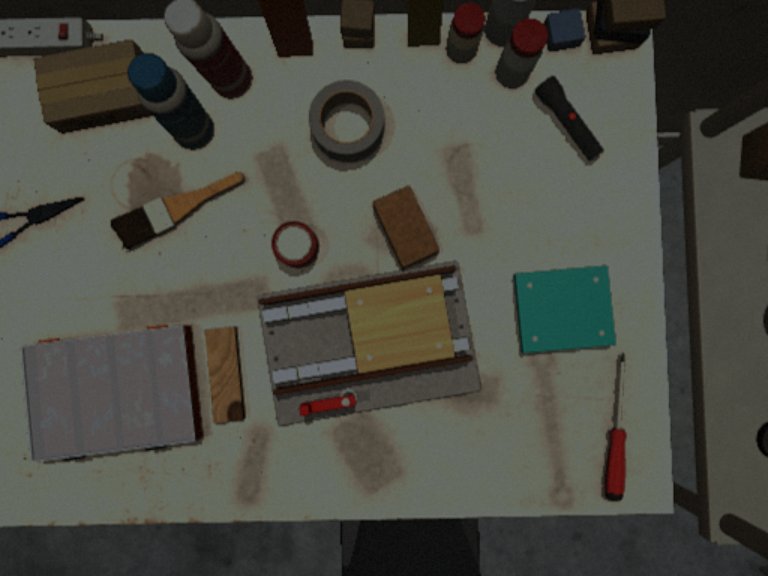

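View pics/side0.png

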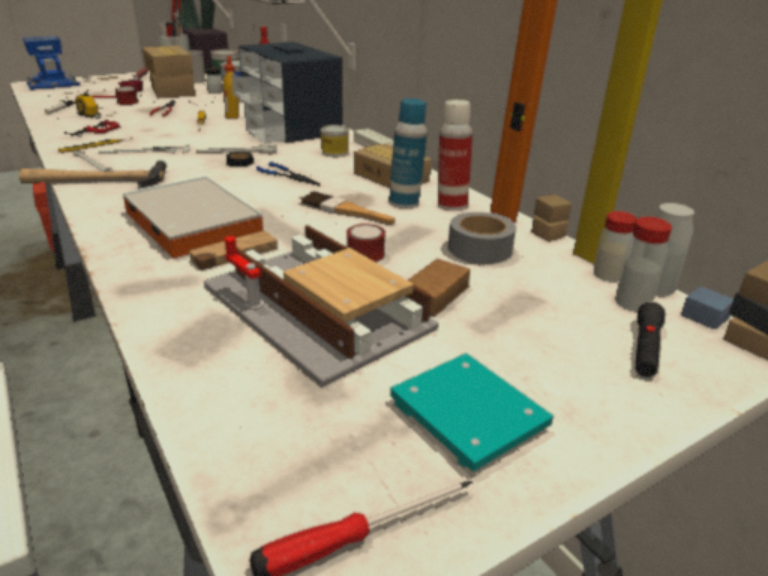

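Top view: the pale board is at (400,323) on the rack. The red catch pivot is at (348,400) with its tab at (306,408). The tin is at (296,244), the sanding block at (406,227) and the offcut at (225,375).

Things that could be taken for the board are the teal plate (565,310) and the grey-topped box (110,392). I choose the pale wooden one at (400,323). Here is a close crop to check it and for calibration.

Run:
```python
import cv2,pickle
d=pickle.load(open("c0.pkl","rb"))
p=d["top"]["pixels"][:,:,::-1]
p=p[165:290,165:330]
cv2.imwrite("pics/crop0.png",cv2.convertScaleAbs(cv2.resize(p,None,fx=4.8,fy=4.8,interpolation=cv2.INTER_CUBIC),alpha=1.5))
```

```text
(no output)
```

View pics/crop0.png

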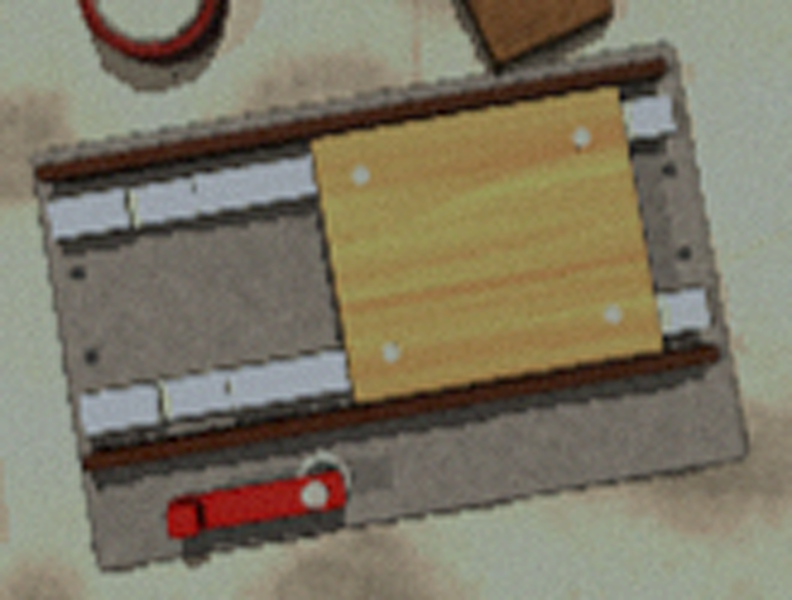

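```bash
cat > h.py <<'E'
import numpy as np,pickle
from scipy.spatial.transform import Rotation as R
from scipy.optimize import least_squares
def proj(c,P):
    q=R.from_quat(c["attitude"]).inv().apply(np.atleast_2d(P)-c["position"])
    return np.c_[c["fx"]*q[:,0]/q[:,2]+c["cx"],c["fy"]*q[:,1]/q[:,2]+c["cy"]]
def unproj(c,uv,z):
    uv=np.atleast_2d(uv)
    r=R.from_quat(c["attitude"]).apply(np.c_[(uv[:,0]-c["cx"])/c["fx"],(uv[:,1]-c["cy"])/c["fy"],np.ones(len(uv))])
    return c["position"]+r*((z-c["position"][2])/r[:,2])[:,None]
def w(p,P):
    P=np.atleast_2d(P)/1000.
    return np.c_[p[0]+np.cos(p[2])*P[:,0]-np.sin(p[2])*P[:,1],p[1]+np.sin(p[2])*P[:,0]+np.cos(p[2])*P[:,1],P[:,2]]
E
python3 - <<'E'
from h import *
c=pickle.load(open("c0.pkl","rb"))["top"]
px=np.array([(103,570),(748,455),(672,40),(35,158),(50,205),(56,238),(82,400),(88,433),(672,95),(676,130),(703,290),(708,325)])/4.8+165
P=[(112,120,12),(-198,120,12),(-198,-80,12),(112,-80,12),(102,-54,42),(102,-36,42),(102,36,42),(102,54,42),(-188,-54,42),(-188,-36,42),(-188,36,42),(-188,54,42)]
s=least_squares(lambda p:(proj(c,w(p,P))-px).ravel(),[.55,0,1.6],loss="soft_l1")
print(s.x,np.degrees(s.x[2]));print((proj(c,w(s.x,P))-px).round(1).tolist())
rk=s.x;np.save("rk.npy",rk)
b=np.array([(312,142),(620,88),(662,350),(355,403)])/4.8+165
Wb=unproj(c,b,.065);Rz=R.from_euler("z",rk[2])
o=np.array([rk[0],rk[1],0])
print("board rack",(Rz.inv().apply(Wb-o)*1000).round(1))
t=np.array([(185,518)])/4.8+165
print("tab",(Rz.inv().apply(unproj(c,t,.097)-o)*1000).round(1))
cs=pickle.load(open("c0.pkl","rb"))["side"]
print("side proj",(proj(cs,w(rk,[(112,120,12),(-198,120,12),(56,95,97)]))*1.5).round())
for n,q in dict(back=(-170,0,57),pivot=(0,95,72),tab=(56,95,97)).items(): print(n,w(rk,[q]))
E
```

```text
[0.55615401 0.11759332 1.7263255 ] 98.91116531017741
[[-0.7, 1.0], [1.0, 0.7], [0.7, -0.1], [-1.1, -0.9], [-0.5, -0.5], [-0.5, 0.7], [-0.5, -0.5], [-0.4, 0.8], [-0.2, -0.6], [0.5, 0.2], [0.8, -0.8], [1.3, 0.0]]
board rack [[ -23.2  -58.7   65. ]
 [-163.   -58.5   65. ]
 [-160.5   59.5   65. ]
 [ -22.2   58.8   65. ]]
tab [[55.7 92.3 97. ]]
side proj [[201. 281.]
 [321. 382.]
 [228. 239.]]
back [[ 0.5824875  -0.05035472  0.057     ]]
pivot [[0.46230068 0.10287755 0.072     ]]
tab [[0.45362612 0.15820161 0.097     ]]
```

```bash
cat >> h.py <<'E'
def rel(o,rk,P,yaw_deg):
    """P rack mm (x,y,z); yaw_deg = tool y yaw relative to rack x. returns tool shift mm, turn deg"""
    T=w(rk,[P])[0]; y=rk[2]+np.radians(yaw_deg)
    ty=np.array([np.cos(y),np.sin(y),0]);tz=np.array([0,0,-1.]);tx=np.cross(ty,tz)
    Rt=R.from_matrix(np.c_[tx,ty,tz]);Rc=R.from_quat(o["tool_rot"])
    return (Rc.inv().apply(T-o["position"])*1000).round(1),(Rc.inv()*Rt).as_rotvec(degrees=True).round(1)
def inrack(o,rk):
    p=R.from_euler("z",rk[2]).inv().apply(o["position"]-[rk[0],rk[1],0])*1000
    ty=R.from_quat(o["tool_rot"]).apply([0,1,0])
    f=R.from_euler("z",rk[2]).inv().apply(o["ft_force"])
    return "t",round(o["time"],2),"rack pos",p.round(1),"yaw",round(np.degrees(np.arctan2(ty[1],ty[0])-rk[2]),1),"F rack",f.round(1),"q6",o["q"][5].round(2)
E
cat > r.py <<'E'
import sys
from h import *
from rig import robot
o=robot.get_obs();rk=np.load("rk.npy");print(*inrack(o,rk))
a=list(map(float,sys.argv[1:]))
while len(a)>=4:
    print(a[:4],*rel(o,rk,a[:3],a[3]));a=a[4:]
E
python3 r.py -200 0 150 -90 -200 0 46 -90
```

```text
t 0.1 rack pos [538.2 309.  221.7] yaw -24.5 F rack [0.1 0.2 0.3] q6 -0.18
[-200.0, 0.0, 150.0, -90.0] [-587.2 -543.7   72.5] [-0.1  0.  65.5]
[-200.0, 0.0, 46.0, -90.0] [-587.2 -543.5  176.5] [-0.1  0.  65.5]
```

Request:
carry_out:
  series:
    - [-60,-55,0,0,0,8,-1]
    - [-115,-106,0,0,0,16,-1]
    - [-160,-148,0,0,0,24,-1]
    - [-205,-190,0,0,0,32,-1]
    - [-250,-231,0,0,0,40,-1]
    - [-295,-273,0,0,0,48,-1]
    - [-340,-315,0,0,0,56,-1]
    - [-385,-356,0,0,0,65.5,-1]
  force: 30

```text
time: 1.1
position: [0.4303, 0.1743, 0.2221]
tool_rot: [0.652, 0.758, -0.001, 0.0]
ft_force: [1.0, 0.2, 1.1]
grip_width: 0.015
```

```bash
python3 r.py -200 0 150 -90 -200 0 46 -90
```

```text
t 1.1 rack pos [ 75.5 115.5 222.1] yaw -90.3 F rack [ 0.1 -1.   1.1] q6 -0.0
[-200.0, 0.0, 150.0, -90.0] [-274.8  117.    72.4] [-0.1  0.1 -0.3]
[-200.0, 0.0, 46.0, -90.0] [-274.7  117.1  176.4] [-0.1  0.1 -0.3]
```

Request:
carry_out:
  series:
    - [-46,20,10,0,0,0,-1]
    - [-92,40,20,0,0,0,-1]
    - [-138,60,32,0,0,0,-1]
    - [-184,80,44,0,0,0,-1]
    - [-230,100,58,0,0,0,-1]
    - [-275,117,72,0,0,0,-1]
    - [-275,117,85,0,0,0,-1]
    - [-275,117,100,0,0,0,-1]

```text
time: 2.1
position: [0.5862, -0.0798, 0.1213]
tool_rot: [0.652, 0.758, -0.001, -0.001]
ft_force: [-0.4, 0.2, 0.5]
grip_width: 0.0004
```

```bash
python3 r.py -200 0 46 -90
cat > s.py <<'E'
import sys,cv2
from rig import robot
import pickle
n=sys.argv[1];d={}
for k in sys.argv[2:]:
    c=robot.camera(k);d[k]=c;p=c["pixels"][:,:,::-1]
    p=p[150:300,150:350] if k=="top" else p[130:260,120:310]
    cv2.imwrite(f"pics/{n}_{k}.png",cv2.convertScaleAbs(cv2.resize(p,None,fx=4,fy=4,interpolation=cv2.INTER_CUBIC),alpha=1.3))
pickle.dump(d,open(n+".pkl","wb"))
E
python3 s.py a side top
```

```text
t 2.1 rack pos [-199.7    0.9  121.3] yaw -90.3 F rack [0.2 0.4 0.5] q6 -0.47
[-200.0, 0.0, 46.0, -90.0] [-0.3  1.1 75.2] [-0.2  0.  -0.3]
```

View pics/a_side.png

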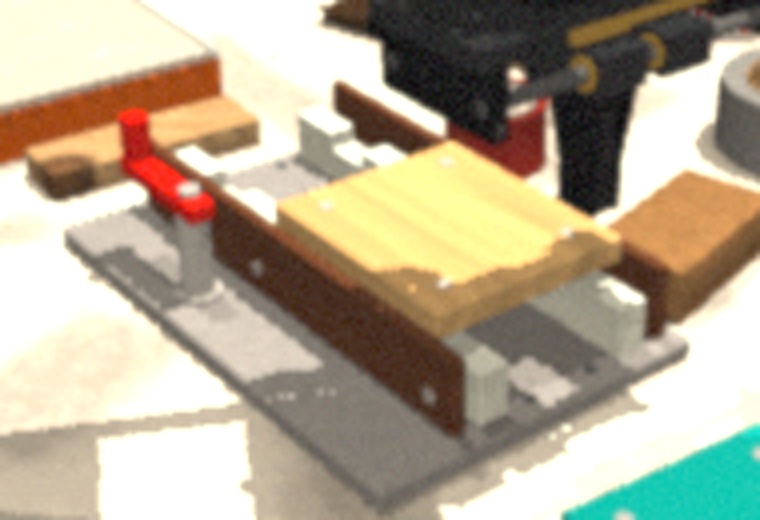

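View pics/a_top.png

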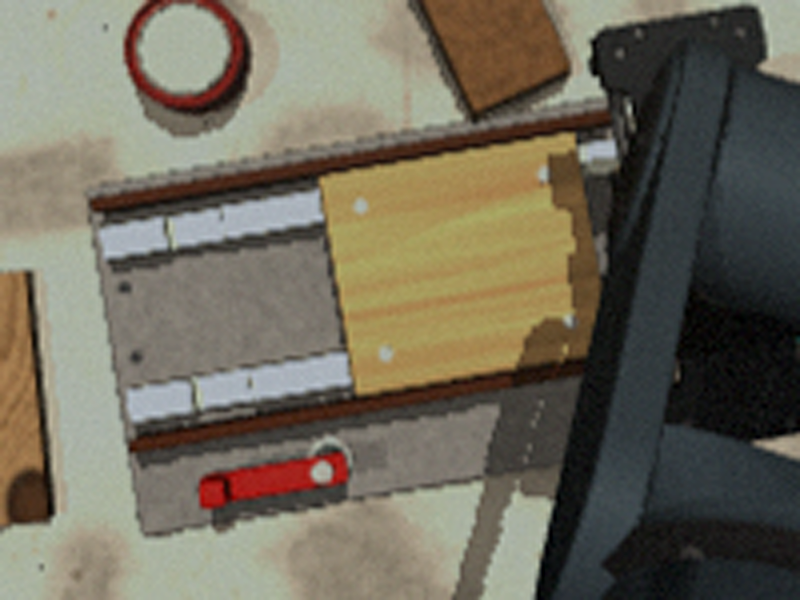

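Side view: the closed fingers at (590,150) stand above and behind the board's rear edge, clear of the rails. In the top view the board is unmoved. I'll lower and make contact next.

Request:
carry_out:
  series:
    - [0,1,20,0,0,0,-1]
    - [0,1,40,0,0,0,-1]
    - [0,1,60,0,0,0,-1]
    - [0,1,75,0,0,0,-1]
    - [5,1,75,0,0,0,-1]
    - [12,1,75,0,0,0,-1]
    - [19,1,75,0,0,0,-1]
    - [26,1,75,0,0,0,-1]

```text
time: 3.2
position: [0.5815, -0.0522, 0.0459]
tool_rot: [0.651, 0.759, -0.002, -0.002]
ft_force: [0.1, -2.2, 1.5]
grip_width: 0.0003
```

```bash
python3 r.py -100 0 46 -90
```

```text
t 3.2 rack pos [-171.6    1.2   45.9] yaw -90.2 F rack [-2.2  0.2  1.5] q6 -0.43
[-100.0, 0.0, 46.0, -90.0] [71.7  1.  -0. ] [-0.3 -0.  -0.2]
```

Request:
carry_out:
  series:
    - [9,1,0,0,0,0,-1]
    - [18,1,0,0,0,0,-1]
    - [27,1,0,0,0,0,-1]
    - [36,1,0,0,0,0,-1]
    - [45,1,0,0,0,0,-1]
    - [54,1,0,0,0,0,-1]
    - [62,1,0,0,0,0,-1]
    - [68,1,0,0,0,0,-1]

```text
time: 4.2
position: [0.5724, 0.0156, 0.0462]
tool_rot: [0.651, 0.759, -0.002, -0.002]
ft_force: [0.7, -5.1, 3.5]
grip_width: 0.0007
```

```bash
python3 r.py -80 0 46 -90; python3 s.py b side top
```

```text
t 4.2 rack pos [-103.3   -0.2   46.2] yaw -90.2 F rack [-5.1  0.1  3.5] q6 -0.32
[-80.0, 0.0, 46.0, -90.0] [23.3 -0.3  0.2] [-0.3 -0.  -0.2]
```

View pics/b_side.png

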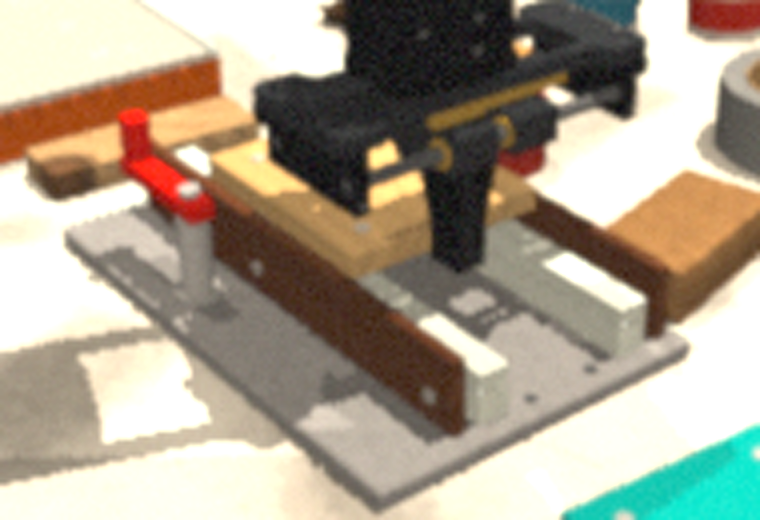

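View pics/b_top.png

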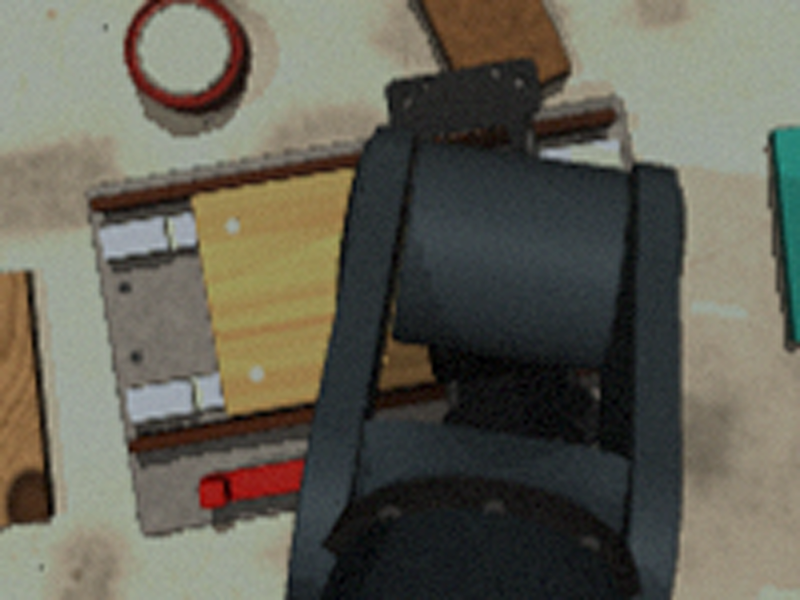

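The board slides squarely. Its front edge is now at (195,200)–(228,415) in the top crop, about 22 mm short of home. From here I go slowly.

Request:
carry_out:
  series:
    - [4,0,0,0,0,0,-1]
    - [8,0,0,0,0,0,-1]
    - [11,0,0,0,0,0,-1]
    - [13,0,0,0,0,0,-1]
    - [15,0,0,0,0,0,-1]
    - [16.5,0,0,0,0,0,-1]
    - [18,0,0,0,0,0,-1]
    - [19.5,0,0,0,0,0,-1]

```text
time: 5.3
position: [0.5687, 0.0357, 0.0458]
tool_rot: [0.651, 0.759, -0.002, -0.003]
ft_force: [-0.7, -3.4, 1.5]
grip_width: 0.0005
```

Request:
carry_out:
  series:
    - [1.5,0,0,0,0,0,-1]
    - [3,0,0,0,0,0,-1]

```text
time: 5.55
position: [0.5679, 0.0389, 0.0456]
tool_rot: [0.651, 0.759, -0.002, -0.003]
ft_force: [0.8, -2.0, -0.3]
grip_width: 0.0002
```

```bash
python3 r.py; python3 s.py c side
```

```text
t 5.55 rack pos [-79.5   0.6  45.6] yaw -90.2 F rack [-2.1 -0.5 -0.3] q6 -0.28
```

View pics/c_side.png

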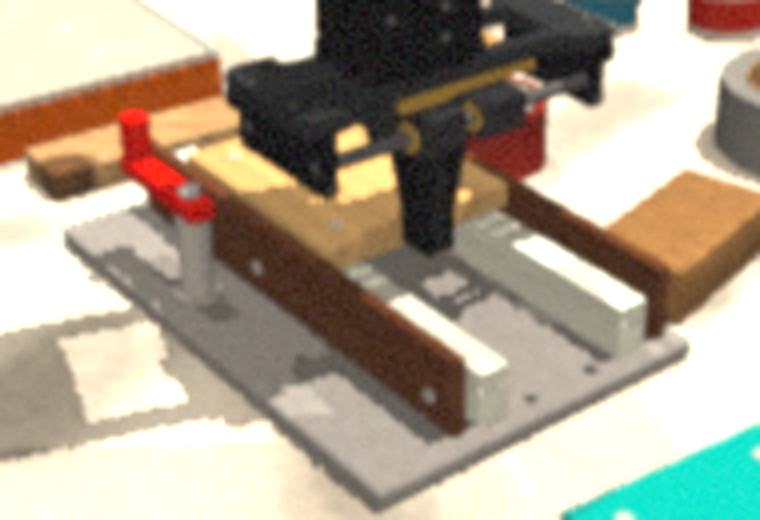

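Not dropped yet: the board's near corner still stands above the strip at (345,250). I'll continue with small steps.

Request:
carry_out:
  series:
    - [1,0,0,0,0,0,-1]
    - [2,0,0,0,0,0,-1]
    - [3,0,0,0,0,0,-1]

```text
time: 5.98
position: [0.5674, 0.0422, 0.0456]
tool_rot: [0.651, 0.759, -0.002, -0.003]
ft_force: [0.6, -3.1, 0.1]
grip_width: 0.0005
```

```bash
python3 r.py; python3 s.py d side
```

```text
t 5.97 rack pos [-76.3   0.6  45.6] yaw -90.2 F rack [-3.1 -0.2  0.1] q6 -0.27
```

View pics/d_side.png

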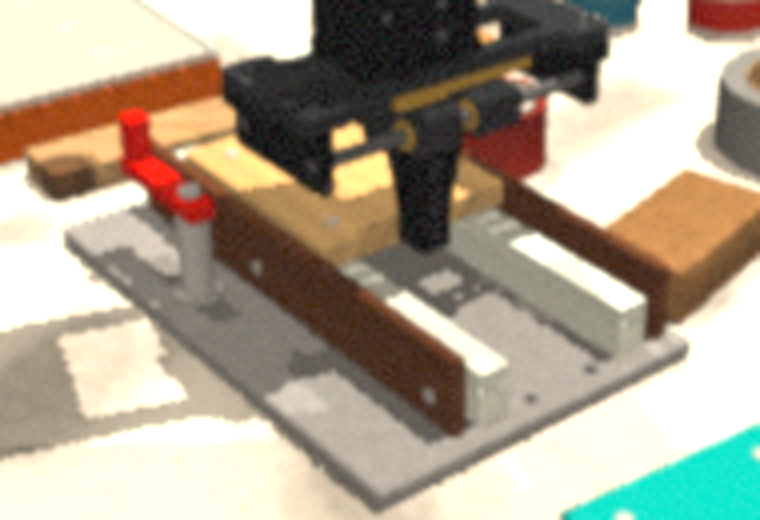

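Run:
```python
from h import *
import cv2
rk=np.load("rk.npy");c=pickle.load(open("d.pkl","rb"))["side"]
p=cv2.imread("pics/d_side.png")
for bx,bz,col in((-6,50,(0,0,255)),(0,42,(255,0,0))):
    P=[(bx+sx*70,sy*60,bz+h) for h in(15,0) for sx,sy in((-1,-1),(-1,1),(1,1),(1,-1))]
    q=(proj(c,w(rk,P))-[120,130])*4;print(bx,bz,q.round().tolist())
    for a,b in((0,1),(1,2),(4,5),(5,6),(1,5),(0,4)): cv2.line(p,tuple(q[a].astype(int)),tuple(q[b].astype(int)),col,1)
cv2.imwrite("pics/d2.png",cv2.resize(p[100:300,120:560],None,fx=1.8,fy=1.8))
```

```text
-6 50 [[511.0, 175.0], [327.0, 245.0], [184.0, 146.0], [360.0, 91.0], [510.0, 200.0], [329.0, 271.0], [186.0, 170.0], [361.0, 113.0]]
0 42 [[503.0, 184.0], [321.0, 254.0], [180.0, 155.0], [355.0, 99.0], [503.0, 208.0], [322.0, 279.0], [182.0, 179.0], [355.0, 122.0]]
```

View pics/d2.png

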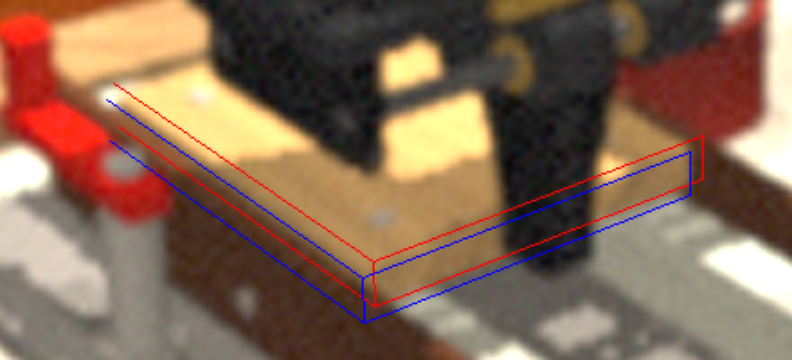

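Still up at the unlowered height, so I keep nudging.

Request:
carry_out:
  series:
    - [1,0,0,0,0,0,-1]
    - [2,0,0,0,0,0,-1]

```text
time: 6.28
position: [0.5677, 0.0425, 0.0456]
tool_rot: [0.651, 0.759, -0.003, -0.002]
ft_force: [0.5, -10.5, -0.2]
grip_width: 0.0002
```

Request:
carry_out:
  series:
    - [1,0,0,0,0,0,-1]
    - [2,0,0,0,0,0,-1]

```text
time: 6.52
position: [0.5677, 0.0425, 0.0457]
tool_rot: [0.65, 0.76, -0.004, -0.0]
ft_force: [-0.8, -10.6, -1.3]
grip_width: 0.0007
```

```bash
python3 r.py; python3 s.py e side top
```

```text
t 6.53 rack pos [-75.9   0.2  45.7] yaw -90.0 F rack [-10.4   2.5  -1.3] q6 -0.27
```

View pics/e_side.png

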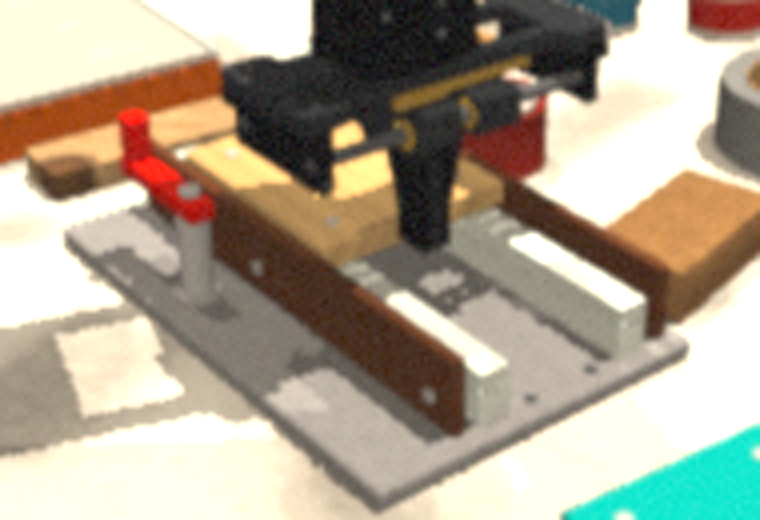

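View pics/e_top.png

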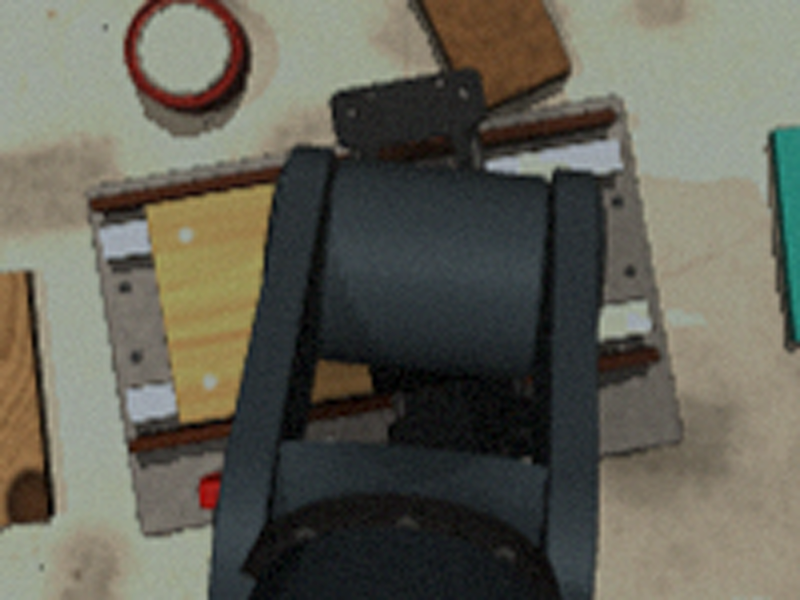

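Run:
```python
from h import *
import cv2
ims=[]
for n in"bce":
    p=pickle.load(open(n+".pkl","rb"))["side"]["pixels"][160:205,160:255,::-1]
    ims.append(cv2.resize(cv2.convertScaleAbs(p,alpha=1.5),None,fx=4,fy=4,interpolation=cv2.INTER_CUBIC))
cv2.imwrite("pics/cmp.png",np.vstack(ims))
```

```text
(no output)
```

View pics/cmp.png

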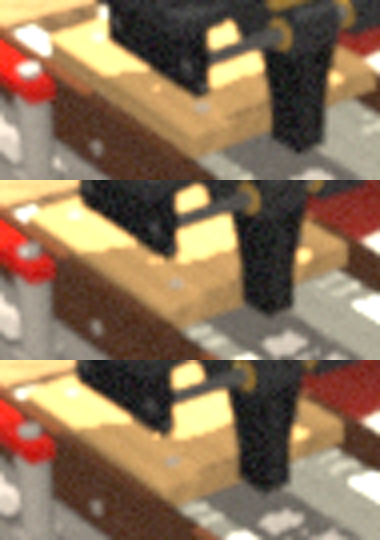

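Before (top crop) the board's side face shows above the strip. Now (bottom crop) its top edge meets the strip, and the push rose from 3 to 10 N with no motion. That looks dropped, so I'll retract and verify with a clear view.

Request:
carry_out:
  series:
    - [-10,0,0,0,0,0,-1]
    - [-25,0,0,0,0,0,-1]
    - [-30,0,-40,0,0,0,-1]
    - [-40,0,-90,0,0,0,-1]
    - [-80,0,-130,0,0,0,-1]
    - [-130,0,-130,0,0,0,-1]
    - [-170,0,-130,0,0,0,-1]
    - [-170,0,-130,0,0,0,-1]

```text
time: 7.62
position: [0.5953, -0.1283, 0.1765]
tool_rot: [0.652, 0.758, -0.003, 0.0]
ft_force: [-0.4, 0.7, -0.6]
grip_width: -0.0
```

```bash
python3 r.py; python3 s.py f side top;  python3 - <<'E'
from h import *
import cv2
rk=np.load("rk.npy");c=pickle.load(open("f.pkl","rb"))["side"]
p=cv2.imread("pics/f_side.png")
for bx,bz,col in((2,50,(0,0,255)),(2,42,(255,0,0))):
    P=[(bx+sx*70,sy*60,bz+h) for h in(15,0) for sx,sy in((-1,-1),(-1,1),(1,1),(1,-1))]
    q=(proj(c,w(rk,P))-[120,130])*4
    for a,b in((0,1),(1,2),(2,3),(3,0)): cv2.line(p,tuple(q[a].astype(int)),tuple(q[b].astype(int)),col,1)
P=[(-188,54,42),(-188,36,42),(102,-70,56),(-198,120,12),(112,120,12)]
for q in (proj(c,w(rk,P))-[120,130])*4: cv2.circle(p,tuple(q.astype(int)),3,(0,255,0),1)
cv2.imwrite("pics/f2.png",p)
E
```

```text
t 7.62 rack pos [-249.    -0.6  176.5] yaw -90.3 F rack [ 0.7  0.3 -0.6] q6 -0.54
```

View pics/f2.png

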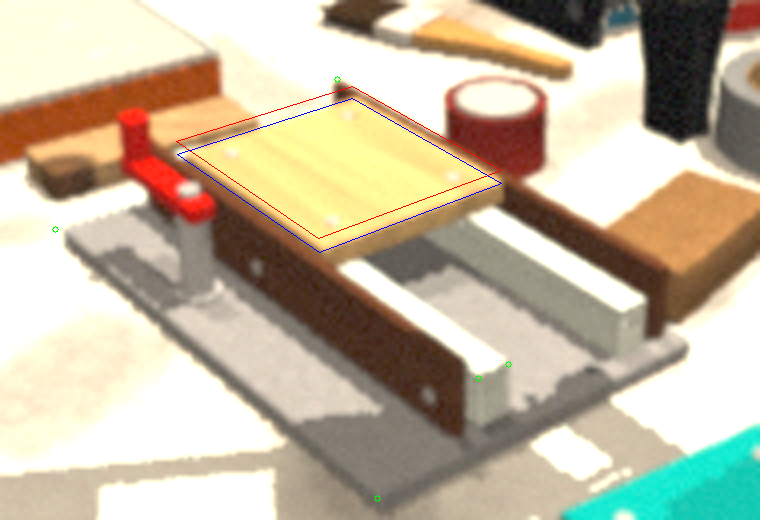

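View pics/f_top.png

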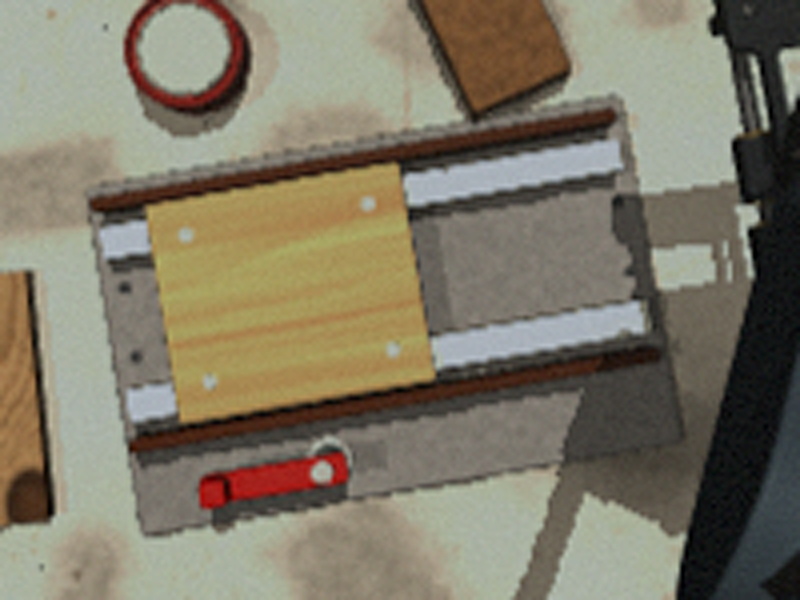

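The board is down. It lies flat, level with the strip tops and matching the lowered outline in the side view, and the top view shows it covering the notch zone. The tin, block and offcut are unmoved. The catch is next.

```bash
python3 r.py 56 135 160 0
```

```text
t 7.72 rack pos [-2.455e+02  1.000e-01  1.759e+02] yaw -90.1 F rack [0.1 0.  0.6] q6 -0.54
[56.0, 135.0, 160.0, 0.0] [ 301.3 -135.3   16.2] [ -0.4  -0.2 -90.1]
```

Request:
carry_out:
  series:
    - [40,-18,0,0,0,-10,-1]
    - [80,-36,0,0,0,-20,-1]
    - [120,-54,0,0,0,-30,-1]
    - [160,-72,0,0,0,-40,-1]
    - [200,-90,5,0,0,-50,-1]
    - [240,-108,8,0,0,-60,-1]
    - [280,-126,12,0,0,-70,-1]
    - [301,-135,16,0,0,-80,-1]

```text
time: 8.72
position: [0.4113, 0.1542, 0.1601]
tool_rot: [0.006, 1.0, -0.001, -0.004]
ft_force: [1.0, 0.4, 0.1]
grip_width: 0.0007
```

```bash
python3 r.py 56 135 80 0 56 116 80 0
```

```text
t 8.72 rack pos [ 58.6 137.5 160.1] yaw -9.6 F rack [ 0.2 -1.1  0.1] q6 -1.45
[56.0, 135.0, 80.0, 0.0] [-3.6 -1.9 80. ] [-0.1 -0.5 -9.6]
[56.0, 116.0, 80.0, 0.0] [-22.3   1.2  79.9] [-0.1 -0.5 -9.6]
```

Request:
carry_out:
  series:
    - [0,0,15,0,-0.5,-9.6,-1]
    - [0,-2,30,0,-0.5,-9.6,-1]
    - [-1,-2,45,0,-0.5,-9.6,-1]
    - [-2,-2,60,0,-0.5,-9.6,-1]
    - [-3.5,-2,72,0,-0.5,-9.6,-1]
    - [-3.5,-2,80,0,-0.5,-9.6,-1]
    - [-8,-1,80,0,-0.5,-9.6,-1]
    - [-14,0,80,0,-0.5,-9.6,-1]

```text
time: 9.72
position: [0.4251, 0.154, 0.0802]
tool_rot: [-0.078, 0.997, -0.001, 0.0]
ft_force: [-0.1, -0.5, -0.3]
grip_width: 0.0005
```

```bash
python3 s.py g side top; python3 r.py 56 116 80 0
```

```text
t 9.82 rack pos [ 56.1 122.6  80.4] yaw 0.0 F rack [ 0.8 -0.3 -1.3] q6 -1.62
[56.0, 116.0, 80.0, 0.0] [-6.6 -0.1  0.4] [-0.1  0.1  0. ]
```

View pics/g_side.png

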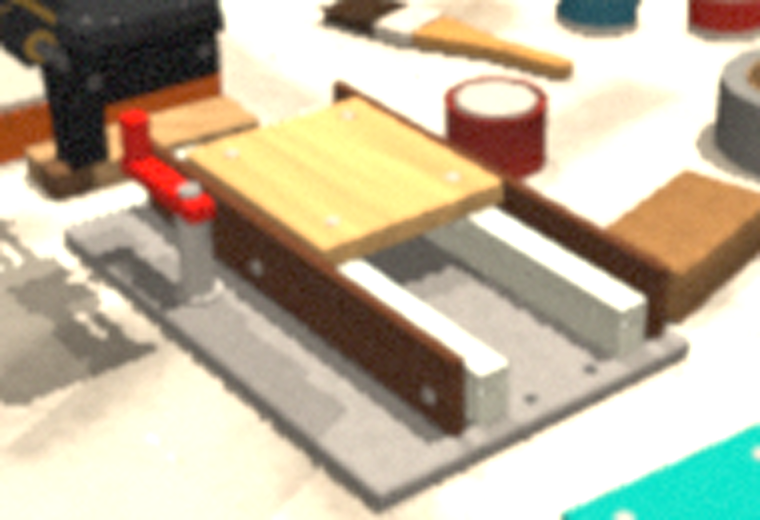

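View pics/g_top.png

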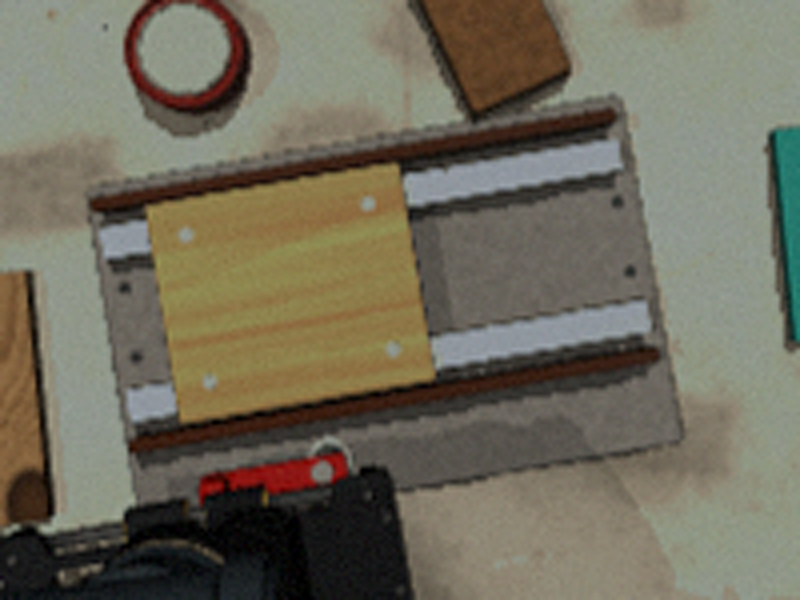

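```bash
cat > arc.py <<'E'
import sys
from h import *
from rig import robot
o=robot.get_obs();rk=np.load("rk.npy");print(*inrack(o,rk));s=float(sys.argv[1])
for th in map(float,sys.argv[2:]):
    t=np.radians(th);print(th,*[x.tolist() for x in rel(o,rk,(55*np.cos(t)+s*np.sin(t),95-55*np.sin(t)+s*np.cos(t),80),-th)])
E
python3 arc.py 17 0 5 10 16 22 28 34 40
```

```text
t 9.82 rack pos [ 56.1 122.6  80.4] yaw 0.0 F rack [ 0.8 -0.3 -1.3] q6 -1.62
0.0 [-10.6, -1.1, 0.4] [-0.1, 0.1, 0.0]
5.0 [-15.5, 0.2, 0.4] [-0.1, 0.1, 5.0]
10.0 [-20.4, 1.0, 0.5] [-0.1, 0.1, 10.0]
16.0 [-26.4, 1.5, 0.5] [-0.1, 0.1, 16.0]
22.0 [-32.4, 1.3, 0.5] [-0.1, 0.2, 22.0]
28.0 [-38.4, 0.5, 0.5] [-0.1, 0.2, 28.0]
34.0 [-44.3, -1.0, 0.5] [-0.1, 0.2, 34.0]
40.0 [-49.9, -3.0, 0.5] [-0.1, 0.2, 40.0]
```

Request:
carry_out:
  series:
    - [-10,-1,0.5,0,0,0,-1]
    - [-15,0,0.5,0,0,5,-1]
    - [-20,1,0.5,0,0,10,-1]
    - [-26,1.5,0.5,0,0,16,-1]
    - [-32,1.5,0.5,0,0,22,-1]
    - [-38,0.5,0.5,0,0,28,-1]
    - [-44,-1,0.5,0,0,34,-1]
    - [-50,-3,0.5,0,0,40,-1]

```text
time: 10.82
position: [0.4766, 0.1589, 0.0802]
tool_rot: [0.27, 0.963, -0.0, 0.001]
ft_force: [-1.8, 0.1, -0.4]
grip_width: 0.0004
```

```bash
python3 s.py i side; python3 arc.py 17 45 50 55 60 65 70 75 80 85 90
```

```text
t 10.88 rack pos [52.8 71.  80.2] yaw -40.3 F rack [-0.1  0.  -0.4] q6 -0.92
45.0 [-3.4, 0.4, 0.2] [0.1, 0.2, 4.7]
50.0 [-8.3, 1.3, 0.3] [0.1, 0.2, 9.7]
55.0 [-13.3, 1.8, 0.3] [0.1, 0.2, 14.7]
60.0 [-18.4, 1.8, 0.3] [0.1, 0.2, 19.7]
65.0 [-23.4, 1.3, 0.3] [0.1, 0.2, 24.7]
70.0 [-28.3, 0.4, 0.3] [0.1, 0.2, 29.7]
75.0 [-33.2, -0.9, 0.4] [0.1, 0.2, 34.7]
80.0 [-37.9, -2.6, 0.4] [0.1, 0.2, 39.7]
85.0 [-42.4, -4.7, 0.4] [0.1, 0.2, 44.7]
90.0 [-46.8, -7.2, 0.4] [0.1, 0.2, 49.7]
```

View pics/i_side.png

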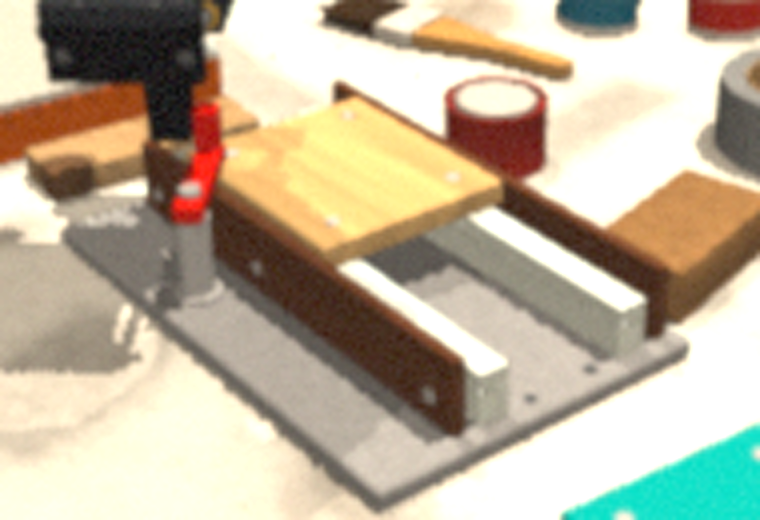

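The catch is turning, with its tab at (207,125), and it passes over the board. I'll continue along the arc.

Request:
carry_out:
  series:
    - [-3.5,0.5,0.3,0,0,5,-1]
    - [-8,1.5,0.3,0,0,10,-1]
    - [-13,2,0.3,0,0,15,-1]
    - [-18.5,2,0.3,0,0,20,-1]
    - [-23.5,1.5,0.3,0,0,25,-1]
    - [-28.5,0.5,0.3,0,0,30,-1]
    - [-33,-1,0.3,0,0,35,-1]
    - [-38,-2.5,0.3,0,0,40,-1]

```text
time: 11.88
position: [0.5089, 0.1368, 0.0801]
tool_rot: [0.584, 0.812, 0.0, 0.002]
ft_force: [-1.4, 0.6, -0.2]
grip_width: 0.0001
```

```bash
python3 s.py j side; python3 arc.py 17 84 87 90
```

```text
t 11.93 rack pos [25.8 43.  80.2] yaw -80.5 F rack [ 0.5  0.3 -0. ] q6 -0.27
84.0 [-3.2, 0.4, 0.2] [0.2, 0.2, 3.5]
87.0 [-6.2, 1.0, 0.2] [0.2, 0.1, 6.5]
90.0 [-9.1, 1.5, 0.2] [0.2, 0.1, 9.5]
```

View pics/j_side.png

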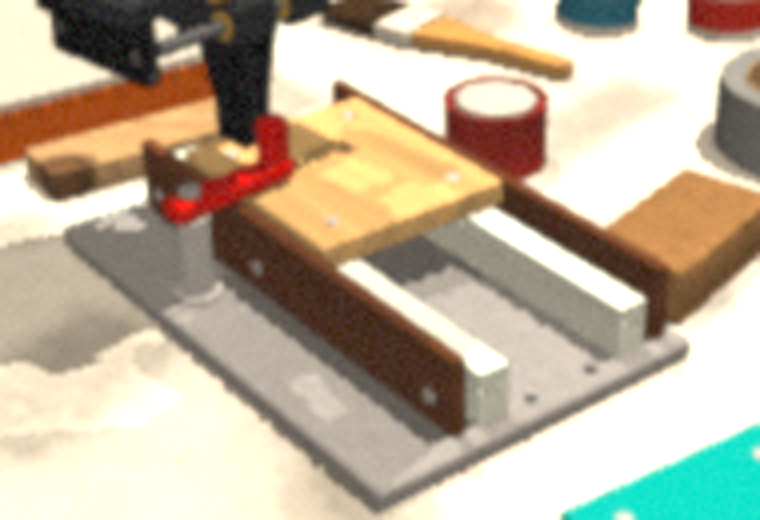

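Nearly across. I'll push gently on to the stop and watch the force.

Request:
carry_out:
  series:
    - [-3,0.5,0,0,0,3.5,-1]
    - [-6,1,0,0,0,6.5,-1]
    - [-9,1.5,0,0,0,9.5,-1]

```text
time: 12.3
position: [0.5136, 0.1306, 0.0803]
tool_rot: [0.651, 0.759, 0.002, 0.0]
ft_force: [-2.9, 15.6, 0.9]
grip_width: 0.0002
```

Request:
carry_out:
  series:
    - [-1.5,0,0,0,0,0,-1]
    - [-3,0,0,0,0,0,-1]

```text
time: 12.55
position: [0.5136, 0.1306, 0.0803]
tool_rot: [0.651, 0.759, 0.004, -0.001]
ft_force: [-1.0, 13.8, 0.6]
grip_width: 0.0005
```

```bash
python3 arc.py 17 90
```

```text
t 12.55 rack pos [19.5 40.  80.3] yaw -90.2 F rack [13.8 -1.1  0.6] q6 -0.13
90.0 [-2.5, 0.0, 0.3] [0.3, -0.4, -0.2]
```

Firm stop: 14 N with no further motion at yaw -90. I'll back off, rise and look.

Request:
carry_out:
  series:
    - [8,0,0,0,0,0,-1]
    - [20,0,0,0,0,0,-1]
    - [25,0,-30,0,0,0,-1]
    - [35,0,-75,0,0,0,-1]
    - [80,0,-110,0,0,0,-1]
    - [130,0,-120,0,0,0,-1]
    - [180,0,-120,0,0,0,-1]
    - [230,0,-120,0,0,0,-1]

```text
time: 13.55
position: [0.478, 0.3588, 0.2027]
tool_rot: [0.651, 0.759, 0.005, -0.001]
ft_force: [0.1, 0.3, 0.5]
grip_width: 0.0004
```

```bash
python3 s.py k side top; python3 r.py
```

```text
t 13.65 rack pos [253.4  40.1 202.5] yaw -89.8 F rack [-0.2 -0.1  0.2] q6 0.3
```

View pics/k_side.png

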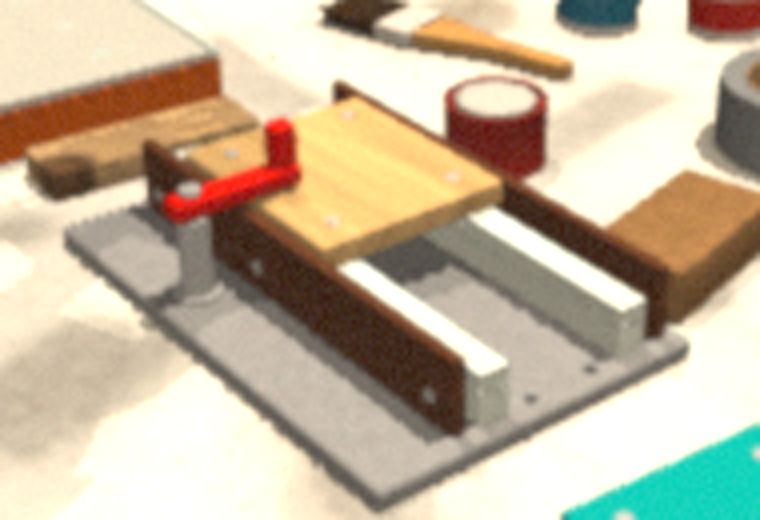

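View pics/k_top.png

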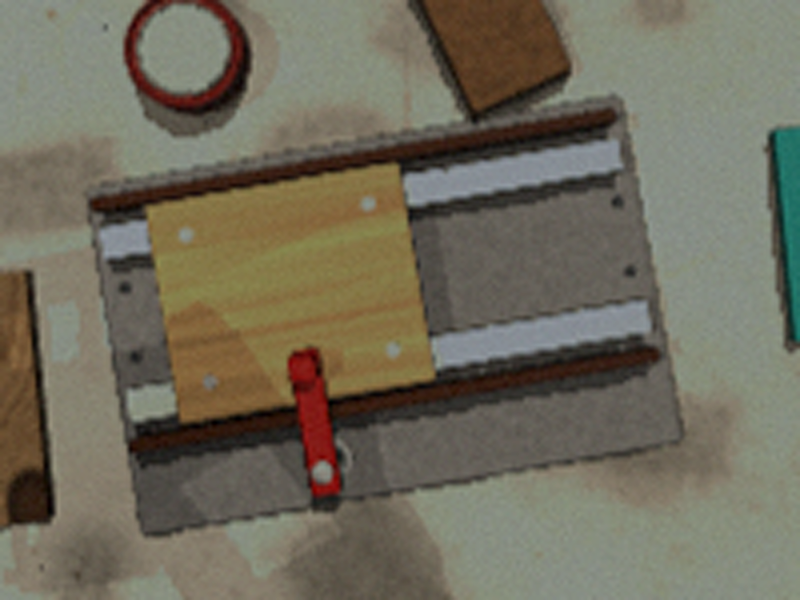

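The catch stands straight across the board, pivot (321,471) to tab (304,365). The board is flat and nothing else has moved, so I'm handing in.

```bash
python3 -c "
from rig import robot
print(robot.hand_in())"
```

```text
the job is handed in; nothing more can be done
None
```

I pushed the board home into its notches, then pushed the red catch round to its stop across the board, and handed the job in at about 13.7 s of the 43 s allowed.

- **Board:** It slid at about 2–5 N. The push then rose to 10 N with no further movement. With the arm clear, the side picture showed it lying flat, level with the guide-strip tops.
- **Catch:** I pushed the tab round its arc until it stopped moving at about 14 N. The last top and side pictures show the catch across the board. Its angle there is about 2° short of square to the rack. I put that down to the height of the tab in the image, since the stop was clearly felt.
- **Other items:** The red tin and sanding block look unmoved in both views and the offcut in the side view (only partly in the last top picture). The arm was clear of everything at the end.
- **Disagreement:** My position for the rack from the images was off by 2–3 mm along the rails. The fingertip stopped at -76 mm where I expected about -79 mm, so I relied on the force and the pictures. I did not see the moment of the drop; I judged it from the force rise and the pictures afterwards.

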